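# Zero the bag sealer's timer and snap the knob cap home

### The arm

A 6-joint arm with a two-finger parallel gripper is mounted at the origin on the work surface. World frame = base frame: x ahead of the robot, y to its left, z up, the work surface at z = 0. Lengths are in m, angles in rad, forces in N, time in s.
With the tool pointing down it reaches from about 0.25 to 0.725 m from the base axis. Payload 4 kg.
Tool frame: the origin (TCP) lies at the very end of the fingers, on their centre line; the grasp point (between the pads) lies 19 mm behind it; z points along the fingers, y is the line along which they close (so a half turn about z gives the same grasp; the last joint's range is limited). The gripper opens to 85 mm and grips with 20 to 120 N. Pads are 22 mm wide; open, the fingers measure 114 mm over their backs; the gripper's body (76 mm by 85 mm) begins 54 mm behind the grasp point. The pads swing forward as they close: fully open they stand 13 mm farther back than shut.
Start: joints at [-1.128, 0.241, 0.005, 1.335, 0, 1.571], TCP at [0.214, -0.452, 0.231] pointing down, gripper open.
Joint ranges: [-2.72, 2.72], [-1.05, 1.87], [-1.09, 1.28], [-1.99, 2.15], [-1.42, 1.44], [-3.14, 3.14]. Speed limits (rad/s): [2.79, 2.79, 3.14, 3.14, 3.14, 3.14].

### API

Orientations are given as a unit quaternion [x, y, z, w].
In Python, from workcell import bot, vision, workorder, boxes_of gives the robot as it stands.
- The arm moves only by the tool send_rows, never from a script. Its argument "motion" is text: rows parted by semicolons, each of 5 numbers parted by spaces: the closure, from -1 (fully open) to 1 (shut), so that 0 is half open, then the shift along the tool's x, y, z in cm, then the turn about the tool's z in rad. In form: claw x y z twist; .... A call has 1 to 5 rows; each row is the pose to reach, as a shift and turn from the pose commanded when the call began, along the tool's axes at that moment; what a row does not reach only later rows make up. A row lasts 1/10 s, in which the tool goes at most 50 mm and 8.59 degrees, less where a joint would pass 70% of its speed; a pose out of reach is approached as far as the arm can. A call with a gripper value outside its range is refused whole. The fingers move at their own pace and stop on an object; the grip force is fixed at half the most. Time passes only in rows, so rows that repeat a pose let the fingers close. It gives the time, the measured TCP pose, the force, the opening and the grip force at its end, in the units of the state.
- bot.get_obs(): the state, without advancing time (a new reading comes with each control period).
- vision.camera(name): name is "scene" or "top"; returns the picture (400x640x3 uint8, red, green, blue); there is no depth.
- vision.camera_model(name): a dict with "fov_y" (degrees; the focal length in pixels is half the picture's height over the tangent of half this angle, whatever the lens; pixels are square), "cx", "cy" (the principal point, pixels), "k1" (the pictures are not rectified: a ray, as slopes to the right and down, at radius r is drawn at 1 + k1 r^2 times it, then the intrinsics apply), "world_from_camera" (4x4, takes a point from camera to world coordinates). Camera axes: x right, y down, z forward; pixel columns grow to the right and rows downward; lengths in m; the calibration is good to about 2 mm. A picture is of the moment at which its call begins. camera_model takes no time and is no camera call.
- workorder.job_done(): hands the job in; it is judged then, once.
Trained networks look in the newest picture that a camera, given by its name, has taken for a name from the list of things; names that differ only in an ending like _2 or _b are one class to them, and where a whole thing is asked for, a point or a joint stands for the part that bears it (a point fixed in the world has none). Each returns a list of dicts, best first, with "conf" (0 to 1); they miss things now and then, are a little off and sometimes report something else, mostly with a low value. They report only what shows in the picture. A call takes as long as a camera call. They do not tell look-alikes from the thing itself.
- boxes_of(camera, target): "rect" ([centre column, centre row, width, height] in pixels, round what is visible of it).
The state is a dict: "clock": time; "joint_pos": joint angles; "joint_vel": joint speeds; "tau": joint torques, N m; "eef_pos": TCP position; "tool_rot": TCP orientation; "ft_force": force on the tool from outside, world axes, zero at the start; "ft_torque": the same for the moment, N m; "grip_width": finger opening in m; "grasp_force": force on a finger pad.
Only numpy, scipy, OpenCV 4.12 (cv2) and the standard library are available. Lean on these libraries where they do the work, as an engineer would, in place of code of your own. Each camera call takes 0.05 s, during which the arm holds its last target. There are 200 camera calls.

### The job

The bag sealer's timer knob has lost its cap. First set the timer to zero by turning the black knob until its white pointer line stands on the red zero mark, then put the yellow cap over the white stud on top of the knob and press it straight down until it clicks, going on pressing after the click so that it sits fully home. Finish while still holding the cap pressed firmly down with the gripper, the pointer still on zero, and leave the tape measure, tape roll and knife where they lie.

Things in the scene. Friction and masses are not known exactly. Their poses are not given: they have to be found in the camera images.
- timer (a joint): angle of the black timer knob, rad: 0 = white pointer line on the red zero mark; grows clockwise seen from above, so turn it anticlockwise to come back to 0. Starts between 0.5 and 1.3. Its stop lies 0.35 rad beyond zero, so it can be overshot. Friction (about 0.07 N m) keeps it where it is left. On zero means within 0.1 rad (6 degrees).
- timer_grip (a point): on the knob's vertical axis, 15 mm above the deck. The black fluted knob is 44 mm across and 26 mm tall, on a thin skirt of 60 mm diameter whose top lies 11 mm below this point; its flat top lies 11 mm above it. A white line on the skirt, side and top is its pointer.
- timer_seat (a point): centre of the knob's flat top, on its axis: the shoulder on which the cap's rim comes to rest. Out of it stands the white split stud, four sprung nylon prongs round a brass nut, 14 mm tall, 21 mm across the barbs at 6.5 mm above this point and 12 mm across at the tip.
- pointer_tip (a point): outer end of the knob's white pointer line, on the skirt's rim, 29.5 mm from the axis
- zero_mark (a point): middle of the red zero mark on the dial plate, 35.5 mm from the knob's axis, on the side of the sealer's front. The other marks are thin and grey.
- sealer: teal bag sealer fixed to the bench, 420 mm long (its y), 110 mm deep (its x), front at -x; origin at the centre of its underside. The control head at its -y end, 60 mm high, carries the knob; 65 mm from the knob's axis the 75 mm high jaw begins, 79 mm from it the steel bracket (0.12 m tall) of the sealing arm, which rises to 0.16 m at its black handle at the +y end. The arm is not used.
- cap_center (a point): centre of the yellow cap, half-way up: a round snap cap 34 mm in diameter, 20 mm tall, 25 g, standing on the bench open side down. Home on the knob, this point is 10 mm above timer_seat. Hold it there with about 10 N of push (at least 4 N).
- cap_mouth (a point): centre of the cap's open underside, level with the rim, 10 mm below cap_center. Inside is a lip, bore 17 mm, 3 mm tall, that rides over the stud's barbs: it touches the stud with the mouth about 9 mm above the knob's top, resistance grows to 12 to 18 N and drops sharply (the click) 5 to 6 mm above; pressed on, it moves easily until the rim rests on the knob's top.
- cap: the yellow cap as a body; origin at the centre of its open underside, z towards its closed top
- tape_measure: round steel tape measure with a red disc on top, 72 mm diameter, 32 mm tall, lying flat; origin at the centre of its underside. Leave it alone.
- tape_roll: roll of brown parcel tape lying flat, 88 mm diameter, 48 mm tall; origin at the centre of its underside. Leave it alone.
- knife: red closed pocket knife 115 mm long (its y), 22 mm wide, 13 mm thick; origin at the centre of its underside. Leave it alone.
Things that resemble listed ones, but are neither listed nor needed, are in the scene too. Of the things shaped like the cap, the yellow one is meant.

How it is judged:
By the outcome, as a careful person would: the job done as asked, in the order asked, and still so for the second after the job is handed in, while the arm keeps its last pose, push and grip.
It also fails if it takes over 51 s, if anything falls off the work surface, if the arm or the gripper's body presses on something with over 40 N, if the wrist force passes 120 N, or if a joint passes its speed limit or range.

## Working session

There is one attempt and no reset: what is moved stays moved. The work goes in short steps, Python scripts to look and compute and a tool call to move; the robot and the scene stay as the last step left them, time stands still between calls to the robot, and variables do not carry over. Pictures are saved under pics/ and viewed, at most 10 in all, crops included, and the job is handed in when it is done.

Besides the shell and the picture viewer there is one more tool, called by a JSON object that holds its "method" and its "body", one argument or row to a line. send_rows: Moves the arm, as the interface text tells. Its arguments: {"type":"object","properties":{"motion":{"type":"string"}},"required":["motion"]}

```bash
mkdir -p pics; cat > h.py <<'E'
import numpy as np, cv2
from workcell import bot, vision, workorder, boxes_of
def KM(n):
    m=vision.camera_model(n); f=200/np.tan(np.radians(m["fov_y"])/2)
    return m,f,np.array(m["world_from_camera"])
def px2w(n,u,v,z):
    m,f,T=KM(n); d=np.array([(u-m["cx"])/f,(v-m["cy"])/f]); s=d.copy()
    for _ in range(30): s=d/(1+m["k1"]*(s@s))
    r=T[:3,:3]@np.r_[s,1]; o=T[:3,3]
    return o+r*(z-o[2])/r[2]
def w2px(n,p):
    m,f,T=KM(n); c=T[:3,:3].T@(np.asarray(p,float)-T[:3,3]); s=c[:2]/c[2]; s=s*(1+m["k1"]*(s@s))
    return s*f+[m["cx"],m["cy"]]
def save(n,name,crop=None,k=1):
    im=vision.camera(n)[:,:,::-1]
    if crop: a,b,c,d=crop; im=im[b:d,a:c]
    im=cv2.resize(im,None,fx=k,fy=k,interpolation=cv2.INTER_CUBIC); cv2.imwrite("pics/"+name+".png",im)
E
python3 - <<'E'
from h import *
for n in("scene","top"):
    save(n,n+"0"); print(n,KM(n)[1],KM(n)[2].round(3).tolist())
    for t in("timer","cap","zero_mark","pointer_tip","timer_seat","sealer"):
        print(t,[(np.round(b["rect"],1).tolist(),round(b["conf"],2)) for b in boxes_of(n,t)])
o=bot.get_obs();print(o)
E
```

```text
scene 371.17465554373047 [[0.333, 0.695, -0.637, 1.113], [0.943, -0.253, 0.218, -0.281], [-0.01, -0.673, -0.74, 0.782], [0.0, 0.0, 0.0, 1.0]]
timer [([377.7, 187.2, 20.8, 19.3], 0.59)]
cap [([260.3, 190.7, 8.4, 11.5], 0.6), ([292.6, 206.4, 13.1, 12.4], 0.48), ([264.2, 209.2, 10.8, 16.7], 0.43), ([271.9, 262.1, 34.5, 29.0], 0.43)]
zero_mark [([440.9, 181.3, 174.5, 95.8], 0.59)]
pointer_tip [([377.0, 190.6, 21.7, 24.8], 0.94)]
timer_seat [([378.8, 186.7, 23.8, 19.5], 0.56), ([263.3, 209.9, 13.6, 7.9], 0.23)]
sealer [([440.4, 179.4, 179.0, 90.7], 0.94)]
top 496.9100312284028 [[0.004, -0.999, 0.035, 0.443], [-1.0, -0.003, 0.018, -0.072], [-0.018, -0.035, -0.999, 1.058], [0.0, 0.0, 0.0, 1.0]]
timer [([261.4, 175.7, 29.9, 31.6], 0.98), ([158.8, 172.2, 265.9, 64.5], 0.63)]
cap [([400.8, 252.6, 18.7, 14.5], 0.66), ([403.8, 217.6, 10.9, 16.9], 0.56), ([370.8, 210.5, 18.8, 16.4], 0.54)]
zero_mark [([158.5, 171.3, 271.0, 63.8], 0.97)]
pointer_tip [([260.6, 174.1, 30.3, 25.9], 0.93)]
timer_seat [([260.0, 174.0, 26.2, 24.6], 0.58)]
sealer [([156.0, 169.3, 272.6, 60.7], 0.86), ([405.1, 215.7, 12.3, 13.7], 0.52)]
{'clock': 0.7, 'joint_pos': array([-1.12797682e+00,  2.40555165e-01,  4.99131093e-03,  1.33520184e+00,
        1.31639705e-05,  1.57079955e+00]), 'joint_vel': array([ 1.93932771e-03, -9.08609609e-04, -3.81111823e-04,  1.60181682e-03,
        3.85343040e-04, -5.08841065e-05]), 'tau': array([-3.20561658e-04, -3.72078395e+01,  2.52641469e+01,  8.67035742e-04,
       -1.33762896e-04,  6.70359682e-06]), 'eef_pos': array([ 0.21424579, -0.45176725,  0.23132556]), 'tool_rot': array([9.75589184e-01, 2.19603604e-01, 9.78519049e-06, 1.34983728e-05]), 'ft_force': array([ 0.21509574, -0.23217423,  0.15191557]), 'ft_torque': array([-0.02865241, -0.00091787, -0.00669896]), 'grasp_force': 0.0, 'grip_width': 0.08547452351194221}
```

View pics/top0.png

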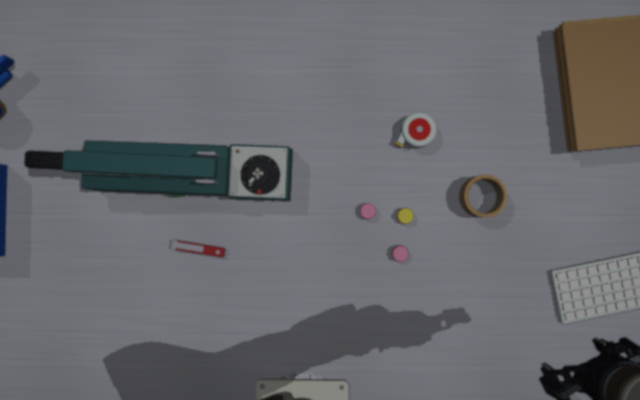

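View pics/scene0.png

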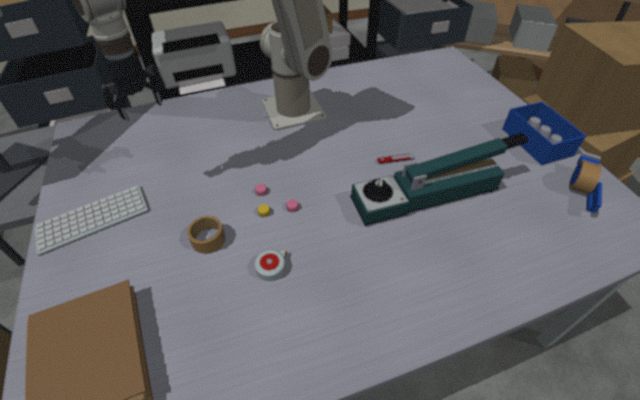

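```bash
python3 - <<'E'
from h import *
im=cv2.imread("pics/top0.png")
cv2.imwrite("pics/kn0.png",cv2.resize(im[150:200,230:290],None,fx=10,fy=10,interpolation=cv2.INTER_CUBIC))
hsv=cv2.cvtColor(im,cv2.COLOR_BGR2HSV)
m=cv2.inRange(hsv,(22,120,120),(34,255,255))
n,l,s,c=cv2.connectedComponentsWithStats(m)
for i in range(1,n):
    if s[i,4]>20: print(s[i],c[i],px2w("top",*c[i],0.02))
print(px2w("top",261,174,0.075), KM("top")[0]["k1"])
im=cv2.imread("pics/scene0.png");hsv=cv2.cvtColor(im,cv2.COLOR_BGR2HSV)
m=cv2.inRange(hsv,(22,120,120),(34,255,255))
n,l,s,c=cv2.connectedComponentsWithStats(m)
for i in range(1,n):
    if s[i,4]>20: print(s[i],c[i],px2w("scene",*c[i],0.012))
E
```

```text
[399 209  14  14 162] [405.31481481 215.4382716 ] [ 0.44233145 -0.21689194  0.02      ]
[0.52370557 0.07697147 0.075     ] -0.03490419335112724
[258 205  11   9  82] [262.86585366 209.03658537] [ 0.43621389 -0.21702926  0.012     ]
```

View pics/kn0.png

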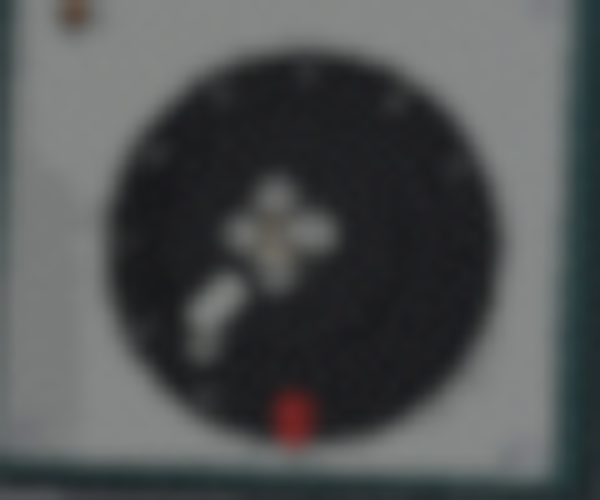

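The top view shows the yellow cap at (405,215) between two pink look-alikes. The knob is at about (260,174), the red mark at (259,191), and the pointer lies left of it, at about (250,184).

```bash
python3 - <<'E'
from h import *
f=lambda x,y:(230+(x+.5)/10-.5,150+(y+.5)/10-.5)
disc=px2w("top",*f(304,245),.061); stud=px2w("top",*f(279,235),.098)
red=px2w("top",*f(293,418),.061); tip=px2w("top",*f(203,348),.0645)
print(disc,stud,red,tip)
a=(disc+stud)/2
for c in(disc,stud,a):
    r,t=red-c,tip-c; print(np.linalg.norm(r[:2]),np.linalg.norm(t[:2]),np.arctan2(r[1],r[0]),np.arctan2(t[1],t[0]))
o=bot.get_obs();p=o["eef_pos"]
from scipy.spatial.transform import Rotation as R
M=R.from_quat(o["tool_rot"]).as_matrix(); print("toolframe delta cm",M.T@(np.array([*a[:2],.13])-p)*100)
# scene check
im=cv2.imread("pics/scene0.png")
print(w2px("scene",[*a[:2],.098]),w2px("scene",[*red[:2],.061]),w2px("scene",[.4423,-.2169,.01]))
cv2.imwrite("pics/kn1.png",cv2.resize(im[165:225,345:415],None,fx=8,fy=8,interpolation=cv2.INTER_CUBIC))
E
```

```text
[0.52475285 0.08121548 0.061     ] [0.52365217 0.08043286 0.098     ] [0.48980351 0.08313845 0.061     ] [0.50367721 0.10088152 0.0645    ]
0.035002206749493746 0.02882595886626683 3.0866264413362567 2.3907792734178703
0.03395662608642777 0.028585785360176502 3.0618301719674856 2.3444767030568396
0.03447676708105802 0.028698179676009666 3.0744163016258135 2.367724855507533
toolframe delta cm [ 50.82674668 -34.84132348  10.13215751]
[378.99287694 181.90157543] [372.84885184 182.82529501] [263.52467746 211.09285915]
```

View pics/kn1.png

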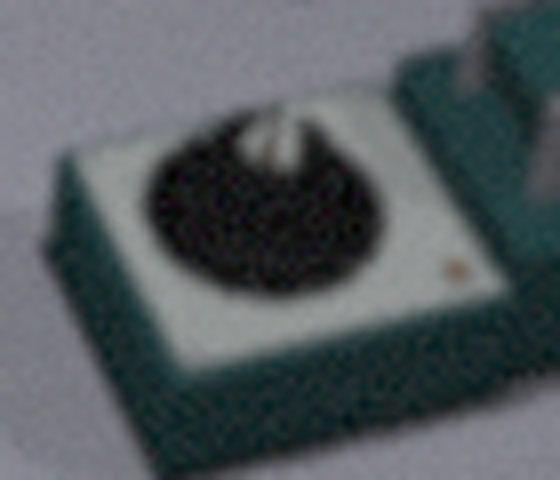

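Both cameras agree on the axis, at about (0.524, 0.081). The knob has to turn about 0.70 rad anticlockwise. I'm going above it now.

{"method": "send_rows", "body": {
  "motion": "-0.5 4 -2.7 0 0; -0.5 8 -5.4 0 0; -0.5 12 -8.1 0 0; -0.5 16 -10.8 0 0; -0.5 20 -13.5 0 0"
}}

```text
clock: 1.2
eef_pos: [0.3377, -0.2425, 0.2316]
tool_rot: [0.976, 0.219, 0.0, 0.0]
ft_force: [1.5, -0.5, 0.4]
grip_width: 0.064
grasp_force: 0.0
```

{"method": "send_rows", "body": {
  "motion": "-0.5 4 -2.7 0 0; -0.5 8 -5.4 0 0; -0.5 12 -8.1 0 0; -0.5 16 -10.8 0 0; -0.5 20 -13.5 0 0"
}}

```text
clock: 1.7
eef_pos: [0.4608, -0.0345, 0.2316]
tool_rot: [0.976, 0.22, 0.0, 0.0]
ft_force: [1.4, -1.4, 0.0]
grip_width: 0.0644
grasp_force: 0.0
```

{"method": "send_rows", "body": {
  "motion": "-0.5 4 -2.7 2 0; -0.5 8 -5.4 4 0; -0.5 10.8 -7.8 6 0; -0.5 10.8 -7.8 9 0; -0.5 10.8 -7.8 9 0"
}}

```text
clock: 2.2
eef_pos: [0.5211, 0.0811, 0.137]
tool_rot: [0.975, 0.221, -0.005, -0.0]
ft_force: [-0.3, -0.4, -0.4]
grip_width: 0.064
grasp_force: 0.0
```

```bash
cat > d.py <<'E'
import sys
from h import *
from scipy.spatial.transform import Rotation as R
o=bot.get_obs();M=R.from_quat(o["tool_rot"]).as_matrix()
print("t",o["clock"],"p",o["eef_pos"].round(4),"yaw",np.arctan2(M[1,0],M[0,0]).round(4),"q",np.round(o["joint_pos"],3),"F",o["ft_force"].round(2),"T",o["ft_torque"].round(3),"w",round(o["grip_width"],4),"g",o["grasp_force"])
if len(sys.argv)>3: print("delta cm",(M.T@(np.array(list(map(float,sys.argv[1:4])))-o["eef_pos"])*100).round(2))
E
python3 d.py .524 .081 .075
```

```text
t 2.2 p [0.5211 0.0811 0.137 ] yaw 0.4454 q [ 0.155  0.36  -0.082  1.137 -0.     2.851] F [-0.27 -0.37 -0.39] T [-0.018  0.013  0.002] w 0.064 g 0.0
delta cm [0.31 0.16 6.2 ]
```

{"method": "send_rows", "body": {
  "motion": "-0.5 0 0 1 0; -0.5 0 0 3 0; -0.5 0 0 5 0; -0.5 0 0 6.6 0; -0.5 0 0 6.6 0"
}}

```text
clock: 2.7
eef_pos: [0.5231, 0.079, 0.0747]
tool_rot: [0.976, 0.219, -0.001, -0.0]
ft_force: [-0.1, -0.8, -1.6]
grip_width: 0.064
grasp_force: 0.0
```

```bash
python3 d.py .524 .081 .066
```

```text
t 2.7 p [0.5231 0.079  0.0747] yaw 0.4407 q [ 0.15   0.419 -0.173  0.981 -0.     2.851] F [-0.14 -0.81 -1.57] T [ 0.001  0.054 -0.003] w 0.064 g 0.0
delta cm [ 0.17 -0.14  0.87]
```

{"method": "send_rows", "body": {
  "motion": "-0.5 0.15 -0.1 0.4 0; -0.5 0.15 -0.1 0.8 0; -0.5 0.15 -0.1 1.1 0; -0.5 0.15 -0.1 1.1 0"
}}

```text
clock: 3.1
eef_pos: [0.5251, 0.0818, 0.0645]
tool_rot: [0.976, 0.22, 0.0, 0.0]
ft_force: [-0.7, -0.8, -0.4]
grip_width: 0.0642
grasp_force: 0.0
```

{"method": "send_rows", "body": {
  "motion": "-0.1 0 0 0 0; 0.1 0 0 0 0; 0.1 0 0 0 0; 0.1 0 0 0 0"
}}

```text
clock: 3.5
eef_pos: [0.5246, 0.0833, 0.0652]
tool_rot: [0.975, 0.22, 0.0, -0.002]
ft_force: [-4.0, 3.8, 5.3]
grip_width: 0.0421
grasp_force: 60.5
```

```bash
python3 d.py .524 .081 .066
```

```text
t 3.5 p [0.5246 0.0833 0.0652] yaw 0.4437 q [ 0.156  0.432 -0.181  0.958  0.003  2.854] F [-4.03  3.81  5.34] T [ 0.862  0.701 -0.059] w 0.0421 g 60.46971023082733
delta cm [-0.16  0.18 -0.09]
```

{"method": "send_rows", "body": {
  "motion": "0.2 0 -0.1 -0.1 0; 0.2 0 -0.15 -0.15 0; 0.2 0 -0.15 -0.15 0"
}}

```text
clock: 3.8
eef_pos: [0.5246, 0.0834, 0.0653]
tool_rot: [0.976, 0.22, 0.0, -0.0]
ft_force: [2.1, 1.3, -5.5]
grip_width: 0.0424
grasp_force: 61.8
```

{"method": "send_rows", "body": {
  "motion": "0.2 0 0 0 -0.07; 0.2 0 0 0 -0.15; 0.2 0 0 0 -0.25; 0.2 0 0 0 -0.35; 0.2 0 0 0 -0.35"
}}

```text
clock: 4.3
eef_pos: [0.5242, 0.0838, 0.0653]
tool_rot: [0.922, 0.386, -0.0, -0.001]
ft_force: [1.1, 4.2, -5.7]
grip_width: 0.0419
grasp_force: 61.8
```

```bash
python3 d.py .524 .081 .066
```

```text
t 4.3 p [0.5242 0.0838 0.0653] yaw 0.7931 q [ 1.580e-01  4.320e-01 -1.810e-01  9.590e-01  1.000e-03  2.506e+00] F [ 1.15  4.17 -5.67] T [ 0.907 -0.26   0.069] w 0.0419 g 61.816638708114624
delta cm [-0.22  0.18 -0.07]
```

{"method": "send_rows", "body": {
  "motion": "0.2 0 -0.05 0.05 -0.1; 0.2 0 -0.05 0.05 -0.2; 0.2 0 -0.05 0.05 -0.28; 0.2 0 -0.05 0.05 -0.35; 0.2 0 -0.05 0.05 -0.35"
}}

```text
clock: 4.8
eef_pos: [0.5237, 0.0841, 0.0653]
tool_rot: [0.842, 0.54, 0.0, -0.001]
ft_force: [-0.3, 5.5, -1.9]
grip_width: 0.0422
grasp_force: 62.1
```

```bash
python3 d.py .524 .084 .066
```

```text
t 4.8 p [0.5237 0.0841 0.0653] yaw 1.1413 q [ 1.590e-01  4.310e-01 -1.830e-01  9.580e-01  1.000e-03  2.159e+00] F [-0.27  5.54 -1.94] T [0.971 0.056 0.083] w 0.0422 g 62.0560348033905
delta cm [-0.    0.03 -0.07]
```

{"method": "send_rows", "body": {
  "motion": "0 0 0 0 0; -0.5 0 0 0 0; -0.5 0 0 0 0; -0.5 0 0 0 0"
}}

```text
clock: 5.2
eef_pos: [0.5245, 0.0829, 0.0658]
tool_rot: [0.841, 0.54, 0.0, 0.001]
ft_force: [0.1, -0.2, 0.1]
grip_width: 0.0641
grasp_force: 0.0
```

{"method": "send_rows", "body": {
  "motion": "-0.5 0 0 -3 0; -0.5 0 0 -7 0; -0.5 0 5 -10 0; -0.5 0 10 -10 0; -0.5 0 15 -10 0"
}}

```text
clock: 5.7
eef_pos: [0.6564, 0.0234, 0.1686]
tool_rot: [0.841, 0.541, 0.002, 0.002]
ft_force: [-0.2, 1.3, 0.6]
grip_width: 0.0639
grasp_force: 0.0
```

```bash
python3 d.py .442 -.217 .1; python3 - <<'E'
from h import *
save("top","t1",(225,145,295,205),9); 
E
```

```text
t 5.7 p [0.6564 0.0234 0.1686] yaw 1.1427 q [ 3.600e-02  5.820e-01  3.580e-01  1.341e+00 -1.000e-03  2.035e+00] F [-0.22  1.28  0.58] T [ 0.003 -0.104  0.05 ] w 0.0639 g 0.0
delta cm [-30.79  -9.57   6.75]
```

View pics/t1.png

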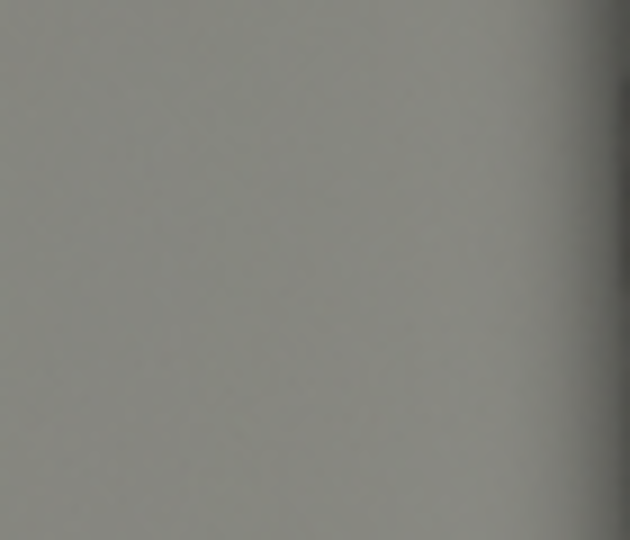

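The arm blocked the view of the knob; only the out-of-focus wrist shows. I'll go to the cap and look again from there.

{"method": "send_rows", "body": {
  "motion": "-0.4 -4.4 -1.3 0 0; -0.4 -8.8 -2.7 0 0; -0.4 -13.2 -4 0 0; -0.4 -17.6 -5.4 0 0; -0.4 -22 -6.8 0 0"
}}

```text
clock: 6.25
eef_pos: [0.499, -0.1491, 0.1653]
tool_rot: [0.841, 0.541, -0.0, 0.0]
ft_force: [-0.3, -0.7, -0.6]
grip_width: 0.0597
grasp_force: 0.0
```

```bash
python3 d.py .442 -.217 .06; python3 - <<'E'
from h import *
save("top","t2",(225,145,295,205),9); 
E
```

```text
t 6.25 p [ 0.499  -0.1491  0.1653] yaw 1.1421 q [-2.900e-01  3.190e-01 -6.400e-02  1.187e+00 -1.000e-03  1.710e+00] F [-0.27 -0.71 -0.58] T [-0.034 -0.036  0.023] w 0.0597 g 0.0
delta cm [-8.54 -2.37 10.54]
```

View pics/t2.png

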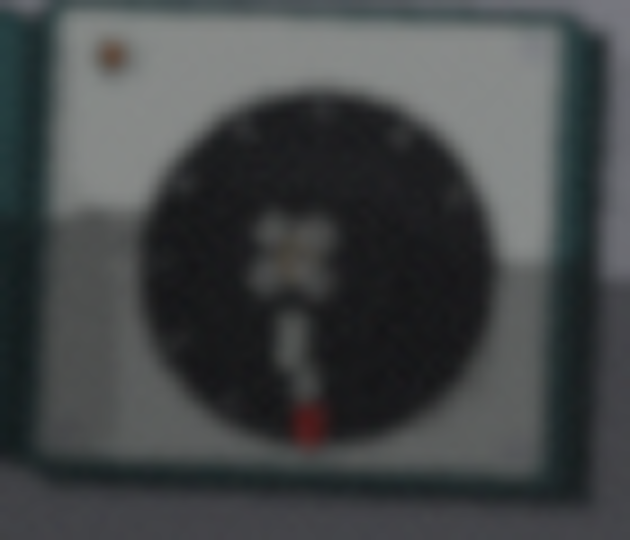

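The pointer line at about (304,392) in the crop points nearly at the red mark at (308,425). I'll compute the remaining angle.

```bash
python3 - <<'E'
from h import *
im=cv2.imread("pics/t2.png").astype(float)
f=lambda x,y:(225+(x+.5)/9-.5,145+(y+.5)/9-.5)
hsv=cv2.cvtColor(im.astype(np.uint8),cv2.COLOR_BGR2HSV)
red=(im[:,:,2]-im[:,:,1]-30).clip(0); red[:350]=0
g=im.mean(2)
yy,xx=np.mgrid[:im.shape[0],:im.shape[1]]
def cen(w): return (w*xx).sum()/w.sum(),(w*yy).sum()/w.sum()
rc=cen(red)
def box(a,b,c,d):
    w=np.zeros_like(g); w[b:d,a:c]=(g[b:d,a:c]-65-red[b:d,a:c]).clip(0); return cen(w)
tip=box(275,380,335,400); top1=box(260,312,335,335); top2=box(260,340,330,362); stud=box(230,195,350,305)
dark=((g<60)).astype(np.uint8); cs,_=cv2.findContours(dark[60:470,100:530],cv2.RETR_EXTERNAL,cv2.CHAIN_APPROX_NONE)
c=max(cs,key=cv2.contourArea); e=cv2.fitEllipse(cv2.convexHull(c)); dc=(e[0][0]+100,e[0][1]+60); print(e)
P={k:px2w("top",*f(*v),z) for k,v,z in(("disc",dc,.061),("red",rc,.061),("tip",tip,.064),("top1",top1,.086),("top2",top2,.086),("stud",stud,.098))}
for k in P:print(k,P[k][:2].round(4))
for a in("disc","stud"):
    for k in("red","tip","top1","top2"):
        d=P[k]-P[a];print(a,k,np.arctan2(d[1],d[0])%(2*np.pi), np.linalg.norm(d[:2]))
E
```

```text
((217.42758178710938, 212.3008270263672), (350.5938415527344, 358.466064453125), 93.787109375)
disc [0.5232 0.0815]
red [0.489  0.0832]
tip [0.498  0.0835]
top1 [0.5089 0.0831]
top2 [0.5043 0.0833]
stud [0.5247 0.0807]
disc red 3.0894636008011194 0.034297002424167486
disc tip 3.060039360323882 0.025334314525025742
disc top1 3.028655038042913 0.014435986415868969
disc top2 3.045272711563679 0.018992719451348766
stud red 3.0714736971888863 0.035820033623546105
stud tip 3.0377337349558675 0.02687653579248593
stud top1 2.9942106415526664 0.01599906572900996
stud top2 3.0171985441987115 0.020545034859828473
```

The pointer is within about 0.03 rad of zero. Solving the three grips gives the knob axis as (0.5230, 0.0827) in the robot frame. Next I'll grip the cap twice, at crossed angles, so that it sits centred in the fingers.

{"method": "send_rows", "body": {
  "motion": "-0.4 -4 -1.2 2 0; -0.4 -8.4 -2.5 6 0; -0.4 -8.4 -2.5 10 0; -0.4 -8.4 -2.5 10 0; -0.4 -8.4 -2.5 10 0"
}}

```text
clock: 6.8
eef_pos: [0.4427, -0.2134, 0.0654]
tool_rot: [0.841, 0.54, -0.0, -0.001]
ft_force: [0.2, 0.6, 1.2]
grip_width: 0.0597
grasp_force: 0.0
```

```bash
python3 d.py .4415 -.2155 .004
```

```text
t 6.8 p [ 0.4427 -0.2134  0.0654] yaw 1.142 q [-0.449  0.365 -0.287  0.921 -0.     1.55 ] F [0.23 0.6  1.22] T [-0.045 -0.011  0.02 ] w 0.0597 g 0.0
delta cm [-0.24 -0.01  6.14]
```

{"method": "send_rows", "body": {
  "motion": "-0.4 -0.2 0 3 0; -0.4 -0.2 0 5 0; -0.4 -0.2 0 5.9 0; -0.4 -0.2 0 6.1 0; -0.4 -0.2 0 6.1 0"
}}

```text
clock: 7.3
eef_pos: [0.4439, -0.2156, 0.0056]
tool_rot: [0.841, 0.541, 0.001, 0.001]
ft_force: [-0.0, 0.0, 0.2]
grip_width: 0.0595
grasp_force: 0.0
```

{"method": "send_rows", "body": {
  "motion": "-0.1 0 0 0 0; 0.2 0 0 0 0; 0.3 0 0 0 0; 0.3 0 0 0 0; 0.3 0 0 0 0"
}}

```text
clock: 7.8
eef_pos: [0.4432, -0.2158, 0.0057]
tool_rot: [0.841, 0.541, 0.001, 0.001]
ft_force: [-0.8, -0.1, 5.8]
grip_width: 0.0312
grasp_force: 58.8
```

```bash
python3 d.py .4415 -.2155 .004
```

```text
t 7.8 p [ 0.4432 -0.2158  0.0057] yaw 1.1427 q [-0.453  0.447 -0.352  0.769  0.     1.546] F [-0.82 -0.1   5.84] T [ 0.248  0.17  -0.006] w 0.0312 g 58.83667979389429
delta cm [-0.04 -0.17  0.17]
```

{"method": "send_rows", "body": {
  "motion": "-0.4 0 0 -0.1 0; -0.4 0 0 -0.1 0; -0.4 0 0 -0.1 -0.1; -0.4 0 0 -0.1 -0.2; -0.4 0 0 -0.1 -0.35"
}}

```text
clock: 8.3
eef_pos: [0.4422, -0.2155, 0.0052]
tool_rot: [0.732, 0.681, -0.0, -0.0]
ft_force: [0.4, -0.9, 0.4]
grip_width: 0.06
grasp_force: 0.0
```

{"method": "send_rows", "body": {
  "motion": "-0.4 0 0 0 -0.14; -0.4 0 0 0 -0.28; -0.4 0 0 0 -0.42; -0.4 0 0 0 -0.56; -0.4 0 0 0 -0.7"
}}

```text
clock: 8.8
eef_pos: [0.4422, -0.2155, 0.0052]
tool_rot: [0.454, 0.891, -0.0, -0.0]
ft_force: [0.1, -0.1, -0.1]
grip_width: 0.0599
grasp_force: 0.0
```

{"method": "send_rows", "body": {
  "motion": "-0.4 0 0 0 -0.14; -0.4 0 0 0 -0.28; -0.4 0 0 0 -0.42; -0.4 0 0 0 -0.5; -0.4 0 0 0 -0.5"
}}

```text
clock: 9.3
eef_pos: [0.4422, -0.2155, 0.0052]
tool_rot: [0.223, 0.975, 0.0, -0.0]
ft_force: [0.2, 0.1, 0.1]
grip_width: 0.0595
grasp_force: 0.0
```

{"method": "send_rows", "body": {
  "motion": "-0.1 0 0 0 0; 0.2 0 0 0 0; 0.3 0 0 0 0; 0.3 0 0 0 0; 0.3 0 0 0 0"
}}

```text
clock: 9.8
eef_pos: [0.4423, -0.2155, 0.0056]
tool_rot: [0.223, 0.975, -0.0, 0.0]
ft_force: [-1.2, 0.1, 5.5]
grip_width: 0.0313
grasp_force: 59.2
```

```bash
python3 d.py .4415 -.2155 .004
```

```text
t 9.8 p [ 0.4423 -0.2155  0.0056] yaw 2.6923 q [-0.453  0.447 -0.352  0.771 -0.    -0.004] F [-1.25  0.1   5.52] T [ 0.147  0.369 -0.103] w 0.0313 g 59.24493435770273
delta cm [ 0.07 -0.03  0.16]
```

The cap is gripped. The opening reads 31 mm, about 3 mm under the cap's diameter; the knob read 2 mm under as well. Next I lift it and carry it to the knob.

{"method": "send_rows", "body": {
  "motion": "0.3 0 0 -1 0; 0.3 0 0 -4 0; 0.3 0 0 -8 0; 0.3 0 0 -12 0; 0.3 0.8 4 -14 0"
}}

```text
clock: 10.3
eef_pos: [0.4543, -0.1795, 0.1494]
tool_rot: [0.226, 0.974, -0.001, 0.004]
ft_force: [1.5, 0.6, 0.1]
grip_width: 0.0311
grasp_force: 59.4
```

{"method": "send_rows", "body": {
  "motion": "0.3 0.8 4 0 0; 0.3 1.6 8 0 0; 0.3 2.4 12 0 0; 0.3 3.2 16 0 0; 0.3 4 20 0 0"
}}

```text
clock: 10.8
eef_pos: [0.5035, 0.0232, 0.1457]
tool_rot: [0.223, 0.975, 0.0, 0.0]
ft_force: [1.6, -0.4, -0.1]
grip_width: 0.0313
grasp_force: 59.4
```

{"method": "send_rows", "body": {
  "motion": "0.3 0.5 3 0 0; 0.3 0.9 5.5 0 0; 0.3 1 6.4 0 0; 0.3 1 6.4 0 0; 0.3 1 6.4 0 0"
}}

```text
clock: 11.3
eef_pos: [0.5216, 0.0829, 0.1452]
tool_rot: [0.223, 0.975, -0.0, -0.0]
ft_force: [0.2, 0.5, -0.4]
grip_width: 0.0314
grasp_force: 59.4
```

```bash
python3 d.py .5222 .0831 .112; python3 - <<'E'
from h import *
save("scene","s1",(340,120,420,220),6)
E
```

```text
t 11.3 p [0.5216 0.0829 0.1452] yaw 2.6923 q [ 1.580e-01  3.490e-01 -7.700e-02  1.146e+00 -1.000e-03  6.070e-01] F [ 0.18  0.54 -0.38] T [-0.021  0.016  0.003] w 0.0314 g 59.41025476902723
delta cm [-0.05  0.05  3.32]
```

View pics/s1.png

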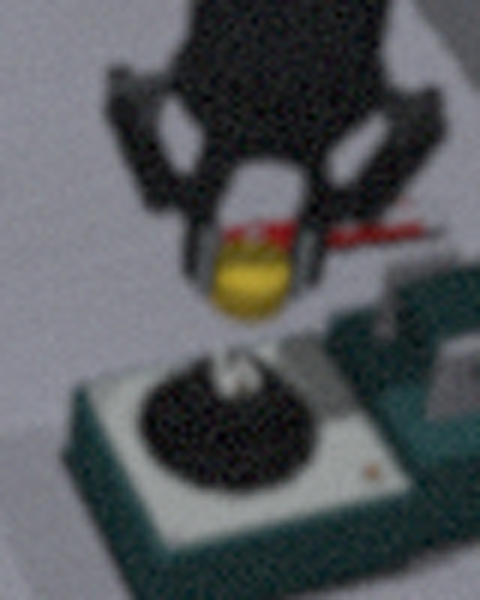

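The cap hangs above the stud: cap at about (252,280) in the crop, stud at about (236,375). I'll check how much of that column offset comes from perspective.

```bash
python3 - <<'E'
from h import *
im=cv2.imread("pics/s1.png").astype(float)
yy,xx=np.mgrid[:im.shape[0],:im.shape[1]]
w=((im[:,:,2]+im[:,:,1])/2-im[:,:,0]-60).clip(0)*((im[:,:,2]-im[:,:,1])<90); w[:235]=0;w[350:]=0
w=(w>0)*1.
c=np.array([(w*xx).sum(),(w*yy).sum()])/w.sum()
ys,xs=np.nonzero(w); print(xs.min(),xs.max(),ys.min(),ys.max())
g=im.mean(2); s=np.zeros_like(g); s[345:400,200:275]=(g[345:400,200:275]-80).clip(0)
sc=np.array([(s*xx).sum(),(s*yy).sum()])/s.sum()
F=lambda v:np.array([340,120])+(v+.5)/6-.5
print("cap",c,F(c),"stud",sc,F(sc))
for p in([.5224,.0825,.1496],[.523,.0827,.095],[.5224,.0925,.1496],[.5324,.0825,.1496]): print(p,w2px("scene",p))
cv2.imwrite("pics/x.png",s)
E
```

```text
217 287 242 313
cap [250.60456169 280.08573784] [381.35076028 166.26428964] stud [236.48366108 363.86366079] [378.99727685 180.2272768 ]
[0.5224, 0.0825, 0.1496] [381.47962102 166.6773302 ]
[0.523, 0.0827, 0.095] [379.32293773 182.23044786]
[0.5224, 0.0925, 0.1496] [385.09174196 165.74806642]
[0.5324, 0.0825, 0.1496] [383.24780294 169.27064935][ WARN:0@0.556] global loadsave.cpp:1063 imwrite_ Unsupported depth image for selected encoder is fallbacked to CV_8U.
```

{"method": "send_rows", "body": {
  "motion": "0.3 -0.05 0.05 1 0; 0.3 -0.05 0.05 2.5 0; 0.3 -0.05 0.05 3.5 0; 0.3 -0.05 0.05 4 0; 0.3 -0.05 0.05 4 0"
}}

```text
clock: 11.85
eef_pos: [0.5218, 0.0833, 0.1042]
tool_rot: [0.223, 0.975, -0.0, -0.001]
ft_force: [-1.0, 0.4, -0.4]
grip_width: 0.0309
grasp_force: 59.4
```

{"method": "send_rows", "body": {
  "motion": "0.3 0 0 0.1 0; 0.3 0 0 0.2 0; 0.3 0 0 0.2 0"
}}

```text
clock: 12.15
eef_pos: [0.5229, 0.0839, 0.1036]
tool_rot: [0.222, 0.975, 0.0, 0.0]
ft_force: [0.1, -0.4, -0.7]
grip_width: 0.0314
grasp_force: 59.4
```

```bash
python3 d.py .523 .0827 .0916
```

```text
t 12.15 p [0.5229 0.0839 0.1036] yaw 2.6928 q [ 0.159  0.387 -0.137  1.046 -0.     0.608] F [ 0.14 -0.4  -0.7 ] T [-0.074 -0.035  0.015] w 0.0314 g 59.41815912723541
delta cm [-0.06 -0.1   1.2 ]
```

{"method": "send_rows", "body": {
  "motion": "0.3 0 -0.07 0.1 0; 0.3 0 -0.07 0.2 0; 0.3 0 -0.07 0.3 0; 0.3 0 -0.07 0.4 0; 0.3 0 -0.07 0.4 0"
}}

```text
clock: 12.65
eef_pos: [0.5231, 0.0833, 0.1007]
tool_rot: [0.223, 0.975, 0.0, 0.001]
ft_force: [-1.2, 0.2, 7.8]
grip_width: 0.0309
grasp_force: 60.2
```

{"method": "send_rows", "body": {
  "motion": "0.3 0 0 0.1 0; 0.3 0 0 0.2 0; 0.3 0 0 0.2 0"
}}

```text
clock: 12.95
eef_pos: [0.5235, 0.0834, 0.0997]
tool_rot: [0.223, 0.975, 0.001, 0.002]
ft_force: [-2.3, -0.1, 12.5]
grip_width: 0.031
grasp_force: 60.6
```

```bash
python3 d.py .523 .0827 .0916
```

```text
t 12.95 p [0.5235 0.0834 0.0997] yaw 2.6928 q [ 0.158  0.39  -0.144  1.033  0.     0.607] F [-2.3  -0.06 12.46] T [-0.008  0.646 -0.023] w 0.031 g 60.609805919229984
delta cm [ 0.01 -0.09  0.81]
```

{"method": "send_rows", "body": {
  "motion": "0.3 0.05 -0.03 0.1 0; 0.3 0.05 -0.03 0.2 0; 0.3 0.05 -0.03 0.2 0"
}}

```text
clock: 13.25
eef_pos: [0.5216, 0.0831, 0.0947]
tool_rot: [0.222, 0.975, -0.0, -0.0]
ft_force: [0.3, -0.3, -0.3]
grip_width: 0.0311
grasp_force: 59.4
```

{"method": "send_rows", "body": {
  "motion": "0.3 0 0 0.1 0; 0.3 0 0 0.2 0; 0.3 0 0 0.2 0"
}}

```text
clock: 13.55
eef_pos: [0.5215, 0.0831, 0.0932]
tool_rot: [0.222, 0.975, -0.0, -0.0]
ft_force: [-0.8, 0.7, 2.0]
grip_width: 0.0313
grasp_force: 59.7
```

```bash
python3 d.py .523 .0827 .0916
```

```text
t 13.55 p [0.5215 0.0831 0.0932] yaw 2.6929 q [ 0.158  0.396 -0.153  1.022  0.     0.607] F [-0.81  0.74  2.  ] T [-0.067  0.203  0.005] w 0.0313 g 59.72168281674385
delta cm [-0.15  0.03  0.16]
```

It clicked: the force fell from over 12 N to zero. I'll press on until the rim is home.

{"method": "send_rows", "body": {
  "motion": "0.3 0 0 0.1 0; 0.3 0 0 0.15 0; 0.3 0 0 0.15 0"
}}

```text
clock: 13.85
eef_pos: [0.5216, 0.0832, 0.0931]
tool_rot: [0.223, 0.975, 0.0, 0.0]
ft_force: [-4.5, -0.4, 10.4]
grip_width: 0.031
grasp_force: 60.5
```

```bash
python3 d.py .523 .0827 .0916
```

```text
t 13.85 p [0.5216 0.0832 0.0931] yaw 2.6928 q [ 0.158  0.396 -0.154  1.02  -0.     0.607] F [-4.54 -0.42 10.41] T [-0.215  0.828  0.007] w 0.031 g 60.50980020314455
delta cm [-0.14  0.02  0.15]
```

The rim has reached a hard stop, but the fingertips are level with the rim, so they could be carrying the push. I'll release, check the pointer and the cap by camera, then regrip 5 mm higher.

{"method": "send_rows", "body": {
  "motion": "0.3 0 0 -0.15 0; 0 0 0 -0.15 0; -0.3 0 0 -0.15 0; -0.3 0 0 -0.15 0; -0.3 0 0 -3 0"
}}

```text
clock: 14.35
eef_pos: [0.5185, 0.0826, 0.118]
tool_rot: [0.223, 0.975, -0.002, -0.004]
ft_force: [0.6, 0.2, 0.1]
grip_width: 0.0554
grasp_force: 0.0
```

{"method": "send_rows", "body": {
  "motion": "-0.3 0 0 -4 0; -0.3 0 -4.5 -5 0; -0.3 0 -9 -5 0; -0.3 0 -13.5 -5 0; -0.3 0 -18 -5 0"
}}

```text
clock: 14.85
eef_pos: [0.4428, -0.0802, 0.1718]
tool_rot: [0.222, 0.975, -0.0, 0.0]
ft_force: [0.5, -0.2, -0.3]
grip_width: 0.0554
grasp_force: 0.0
```

{"method": "send_rows", "body": {
  "motion": "-0.3 0 -4 0 0; -0.3 0 -6 0 0; -0.3 0 -6 0 0"
}}

```text
clock: 15.15
eef_pos: [0.4164, -0.135, 0.1716]
tool_rot: [0.225, 0.974, -0.0, -0.0]
ft_force: [0.9, 0.3, 0.0]
grip_width: 0.0552
grasp_force: 0.0
```

```bash
python3 d.py .523 .0827 .12; python3 - <<'E'
from h import *
a=vision.camera("top")[145:205,225:295,::-1]; b=vision.camera("scene")[150:210,345:415,::-1]
cv2.imwrite("pics/both.png",cv2.resize(np.hstack([a,b]),None,fx=5.6,fy=5.6,interpolation=cv2.INTER_CUBIC))
E
```

```text
t 15.15 p [ 0.4164 -0.135   0.1716] yaw 2.6882 q [-0.313  0.156 -0.261  1.154 -0.     0.14 ] F [0.94 0.27 0.04] T [ 0.01  -0.054  0.009] w 0.0552 g 0.0
delta cm [-0.05 24.24  5.15]
```

View pics/both.png

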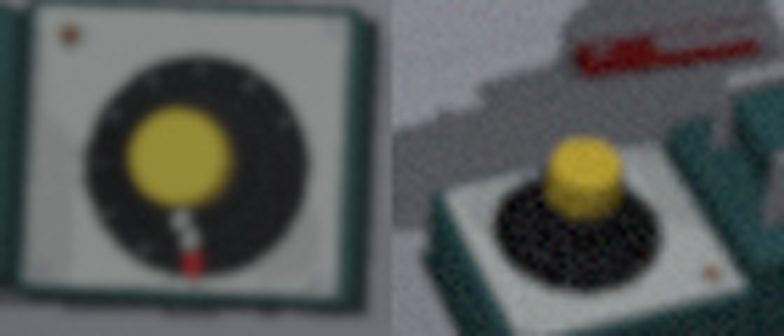

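The pointer line still stands on the red mark: tip at (189,242), mark at (193,264). The cap sits straight on the knob. I'm going back to regrip it higher and press.

{"method": "send_rows", "body": {
  "motion": "-0.3 0 4.5 0 0; -0.3 0 9 0 0; -0.3 0 13.5 0 0; -0.3 0 18 0 0; -0.3 0 22 0 0"
}}

```text
clock: 15.75
eef_pos: [0.5139, 0.069, 0.1715]
tool_rot: [0.221, 0.975, 0.0, 0.0]
ft_force: [0.9, -0.5, 0.2]
grip_width: 0.0552
grasp_force: 0.0
```

{"method": "send_rows", "body": {
  "motion": "-0.3 0 2.2 0 0; -0.3 0 2.2 1 0; -0.3 0 2.2 3 0; -0.3 0 2.2 3 0"
}}

```text
clock: 16.15
eef_pos: [0.5198, 0.0853, 0.1385]
tool_rot: [0.222, 0.975, -0.001, -0.003]
ft_force: [-0.1, -0.6, 0.0]
grip_width: 0.0557
grasp_force: 0.0
```

```bash
python3 d.py .523 .0827 .0985
```

```text
t 16.15 p [0.5198 0.0853 0.1385] yaw 2.6944 q [ 0.163  0.356 -0.084  1.137 -0.     0.61 ] F [-0.09 -0.64  0.03] T [-0.028  0.04  -0.027] w 0.0557 g 0.0
delta cm [-0.42 -0.08  4.  ]
```

{"method": "send_rows", "body": {
  "motion": "-0.3 -0.2 -0.1 1 0; -0.3 -0.2 -0.1 2.5 0; -0.3 -0.2 -0.1 3.5 0; -0.3 -0.2 -0.1 4.2 0; -0.3 -0.2 -0.1 4.2 0"
}}

```text
clock: 16.65
eef_pos: [0.5233, 0.0828, 0.0988]
tool_rot: [0.223, 0.975, -0.0, -0.001]
ft_force: [-0.9, -0.3, -0.4]
grip_width: 0.0553
grasp_force: 0.0
```

{"method": "send_rows", "body": {
  "motion": "-0.3 0 0 0 0; -0.3 0 0 0 0"
}}

```text
clock: 16.85
eef_pos: [0.5245, 0.0832, 0.1004]
tool_rot: [0.223, 0.975, 0.0, 0.001]
ft_force: [-0.5, -0.0, -0.4]
grip_width: 0.0556
grasp_force: 0.0
```

```bash
python3 d.py .523 .0827 .0985
```

```text
t 16.85 p [0.5245 0.0832 0.1004] yaw 2.6927 q [ 0.157  0.393 -0.137  1.039 -0.     0.606] F [-0.5  -0.03 -0.4 ] T [-0.009 -0.003  0.001] w 0.0556 g 0.0
delta cm [ 0.12 -0.11  0.19]
```

{"method": "send_rows", "body": {
  "motion": "-0.3 0.1 -0.1 0.2 0; -0.3 0.1 -0.1 0.2 0; 0 0.1 -0.1 0.2 0; 0.3 0.1 -0.1 0.2 0; 0.3 0.1 -0.1 0.2 0"
}}

```text
clock: 17.35
eef_pos: [0.5228, 0.0828, 0.0982]
tool_rot: [0.222, 0.975, 0.0, 0.0]
ft_force: [-0.7, -0.3, 3.3]
grip_width: 0.0312
grasp_force: 49.6
```

{"method": "send_rows", "body": {
  "motion": "0.3 0 0 0 0; 0.3 0 0 0 0; 0.3 0 0 0.05 0; 0.3 0 0 0.1 0; 0.3 0 0 0.1 0"
}}

```text
clock: 17.85
eef_pos: [0.5229, 0.0828, 0.0981]
tool_rot: [0.223, 0.975, 0.0, 0.001]
ft_force: [-4.0, -0.1, 10.5]
grip_width: 0.031
grasp_force: 50.3
```

```bash
python3 d.py .523 .0827 .0985
```

```text
t 17.85 p [0.5229 0.0828 0.0981] yaw 2.6928 q [ 0.157  0.392 -0.145  1.032 -0.     0.606] F [-3.97 -0.14 10.48] T [-0.14   0.742 -0.027] w 0.031 g 50.336619559675455
delta cm [-0.01  0.   -0.04]
```

{"method": "send_rows", "body": {
  "motion": "0.3 0 0 0 0; 0.3 0 0 0 0; 0.3 0 0 0 0; 0.3 0 0 0 0; 0.3 0 0 0 0"
}}

```text
clock: 18.35
eef_pos: [0.5229, 0.0828, 0.0981]
tool_rot: [0.223, 0.975, 0.0, 0.001]
ft_force: [-2.7, -0.6, 10.1]
grip_width: 0.031
grasp_force: 50.3
```

```bash
python3 d.py; python3 -c "
from workcell import workorder; print(workorder.job_done())"
```

```text
t 18.35 p [0.5229 0.0828 0.0981] yaw 2.6928 q [ 0.157  0.392 -0.145  1.032 -0.     0.606] F [-2.75 -0.61 10.15] T [-0.103  0.736  0.033] w 0.031 g 50.332951582968235
the job is handed in; nothing more can be done
None
```

I set the timer to zero, clicked the yellow cap home and handed the job in at 18.35 s, with the gripper holding the cap down at about 10 N; the pointer was on the red mark when last seen, just before the final regrip and press.

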